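# Draw the stop bolt and push a coated plate out for pick-up

### The job

The coated glass plate is dry and is to be taken from its drying cradle by the bare edge. With the fingertips, slide the stop bolt at the front of the cradle aside by its upright tab until the bolt is out of the plate's way, then push the plate from behind along its ledges until about 3 cm of it stands out past the front ends of the rails, and leave it lying flat there. Only push: do not pinch the tab or lift the plate, do not touch the white coating, and leave the bottles, vials and tape around the cradle where they stand.

Things in the scene. Friction and masses are not known exactly. Their poses are not given: they have to be found in the camera images.
- cradle: Low aluminium drying cradle, fixed: 220 mm long (its x), 105 mm wide, two rails along x on a grey base, open between. Origin on the bench under its middle; -x points out of its front end (bolt end), z up. Rails end at x = -110 and +110 mm, inner faces at y = -41.5 and +41.5, tops 68 above the bench. Inside each is a ledge 10 mm wide, top at 60, on which the plate lies. All in mm above the bench.
- rear_gap (a point): Point between the rails at ledge height (cradle x = 50, y = 0, z = 60 mm). Here the cradle is open: 63 mm wide between the ledges, free down to the base, whose top is 34 mm above the bench. Behind it a tie rod 8 mm thick crosses between the rails at cradle x = 104 mm, 64 mm above the bench.
- rail_front (a point): Point midway between the front ends of the two rails, at the height of the ledges (cradle x = -110, y = 0, z = 60 mm). The cradle stands in a fume hood: an upright side panel stands at world y = -0.08 m to the left of it, and the hood's front bar hangs over the bench beyond the cradle at world x = 0.55 to 0.65 m, 0.47 m above the bench: keep the hand low (about 0.1 m of lift is enough) and move over the near side.
- plate: Glass plate 100 mm long (its x), 80 wide, 5 thick, about 0.11 kg,, loose on the two ledges with 1.5 mm play to each rail; origin at the centre of its underside, axes as the cradle's. On top a white coating 1 mm thick leaves a bare margin of 9 mm all round. It starts with its centre at cradle x = -36 to -16 mm; pushed out 50 mm past the rails it would tip off.
- plate_front (a point): Middle of the plate's front edge (cradle -x side), half-way through its thickness.
- plate_rear (a point): Middle of the plate's rear edge (cradle +x side), half-way through its thickness: the place to push, with a fingertip let down into the open space between the rails behind it.
- bolt (a joint): Stop bolt, a square steel bar 10 mm wide at cradle x = -96 mm that slides along cradle -y: 0 = shut, tip 25 mm inside the -y rail in front of the plate; 0.034 m = fully drawn, against its end. The plate can pass from 0.026 m on. Starts at 0 to 0.006, 1.5 N friction, stays where left; the plate cannot push it open.
- bolt_tab (a point): Middle of the inner face (looking to cradle +y) of the bolt's upright steel tab, 90 mm above the bench; push it towards cradle -y. Tab: 28 mm wide along x, 5 mm thick along y, round top at 112 mm. It moves with the bolt in a channel (y = -51 to -106 mm, top 73 mm high) outside the -y rail; rail (68 mm high) and plate corner lie below the space before this face.
- vial_rear: small white vial with a blue cap, 31 x 32 x 56 mm, behind the cradle's rear end. Bystander, loose; origin at the centre of its underside.
- vial_side: small white vial with a blue cap, 30 x 30 x 58 mm, beside the cradle's far rail. Bystander, loose; origin at the centre of its underside.
- vial_amber: small amber glass vial with a grey cap, 36 x 37 x 75 mm, beside the cradle's far rail, nearer its front. Bystander, loose; origin at the centre of its underside.
- tape_roll: roll of tape lying flat, 96 mm across, 18 mm high, towards the back. Bystander, loose; origin at the centre of its underside.
- amber_bottle: amber bottle, 65 mm across, 145 mm high, towards the back. Bystander, loose; origin at the centre of its underside.
- saline: white flask, 54 x 78 x 124 mm, to the right of the cradle. Bystander, loose; origin at the centre of its underside.

How it is judged:
By the outcome, as a careful person would: the job done as asked, in the order asked, and still so for the second after the job is handed in, with the robot touching nothing.
It also fails if it takes over 48 s, if anything falls off the work surface, if the arm or the gripper's body presses on something with over 40 N, if the wrist force passes 120 N, or if a joint passes its speed limit or range.

### The arm

A 7-joint arm with a two-finger parallel gripper is mounted at the origin on a cart in front of the work surface, level with it; the furniture and walls round the work are solid. World frame = base frame: x ahead of the robot, y to its left, z up, the work surface at z = 0. Lengths are in m, angles in rad, forces in N, time in s.
With the tool pointing down it reaches from about 0.425 to 1.025 m from the base axis. Payload 3.6 kg.
Tool frame: the origin (TCP) lies midway between the tips of the shut fingers; the grasp point (between the pads) lies 19 mm behind it; z points along the fingers, y is the line along which they close (so a half turn about z gives the same grasp; the last joint's range is limited). The gripper opens to 85 mm and grips with 20 to 120 N. Pads are 22 mm wide; open, the fingers measure 114 mm over their backs; the gripper's body (76 mm by 85 mm) begins 54 mm behind the grasp point. The pads swing forward as they close: fully open they stand 13 mm farther back than shut.
Start: joints at [-1.224, 0.591, 0.048, 1.609, -0.033, 0.943, -0.034], TCP at [0.309, 0.656, 0.231] pointing down, gripper open.
Joint ranges: [-2.69, 2.69], [-0.47, 2.24], [-1.27, 1.36], [0.19, 2.51], [-1.53, 4.68], [0.08, 2.07], [-3.09, 3.09]. Speed limits (rad/s): [2.57, 2.57, 3.14, 3.14, 3.14, 3.14, 3.14].

### API

Orientations are given as [roll, pitch, yaw] about the fixed x, y, z axes, in that order (R = Rz(yaw) Ry(pitch) Rx(roll)).
In Python, from rig import status, eyes, robot gives the robot as it stands. The module is installed in compiled form; this text tells all that it offers.
- The arm moves only by the tool step_arm, never from a script. Its argument "deltas" is a list of rows, each a list of 7 numbers: the shift along the tool's x, y, z as a fraction of full scale, then the turn, a rotation vector about the tool's x, y, z as a fraction of full scale, then the opening in per cent of the stroke, from 0 (shut) to 100 (fully open). A call has 1 to 10 rows; each row shifts and turns the commanded pose from where the row before left it, along the tool's axes as they then stand; what a row does not reach is not made up. Full scale, the value 1, is 0.03 m for a shift and 4 degrees for a turn. A row lasts 1/12 s, in which the tool goes at most 41.7 mm and 7.16 degrees, less where a joint would pass 70% of its speed; a pose out of reach is approached as far as the arm can. A call with a number of a shift or a turn outside -1 to 1 is refused whole. A call with a gripper value outside its range is refused whole. The fingers move at their own pace and stop on an object; "grip_force" is the grip in N (left out, the last holds). Time passes only in rows, so rows that do not move let the fingers close. It gives the time, the measured TCP pose, the force, the opening and the grip force at its end, in the units of the state.
- status.sense(): the state, without advancing time (a new reading comes with each control period).
- eyes.snapshot(name): name is "side" or "top" or "wrist"; returns (picture, depth): 480x640x3 uint8, red, green, blue; 480x640 float32, m along the optical axis (not along the pixel's ray), 0 where there is no reading.
- eyes.camera_model(name): a dict with "fx", "fy", "cx", "cy" (pixels), "D" ([k1, k2, p1, p2, k3] as OpenCV has them; the pictures are not rectified), "world_from_camera" (4x4, takes a point from camera to world coordinates); the wrist camera has in their place "tool_from_camera" (4x4, takes a point from camera to tool coordinates, whose origin is the TCP and whose axes are the flange's). Camera axes: x right, y down, z forward; pixel columns grow to the right and rows downward; lengths in m; the calibration is good to about 2 mm. A picture is of the moment at which its call begins: read the wrist's pose just before it. camera_model takes no time and is no camera call.
- robot.hand_in(): hands the job in; it is judged then, once.
The state is a dict: "time_s": time; "joint_positions": joint angles; "joint_vel": joint speeds; "effort": joint torques, N m; "position": TCP position; "eef_rot": TCP orientation; "wrist_force": force on the tool from outside, world axes, zero at the start; "moment": the same for the moment, N m; "grip_width": finger opening in m; "grip_force": force on a finger pad.
Only numpy, scipy, OpenCV 4.12 (cv2) and the standard library are available. Lean on these libraries where they do the work, as an engineer would, in place of code of your own. Each camera call takes 0.05 s, during which the arm holds its last target. There are 200 camera calls.

## Working session

There is one attempt and no reset: what is moved stays moved. The work goes in short steps, Python scripts to look and compute and a tool call to move; the robot and the scene stay as the last step left them, time stands still between calls to the robot, and variables do not carry over. Pictures are saved under pics/ and viewed, at most 10 in all, crops included, and the job is handed in when it is done.

Besides the shell and the picture viewer there is one more tool, called after "Request:" as name([rows], argument=value, ...), one row to a line, values as JSON. step_arm: Moves the arm, as the interface text tells. Shift numbers are shares of 0.03 m and turn numbers shares of 4 degrees, none past 1 either way. Its arguments: {"type":"object","properties":{"deltas":{"type":"array","items":{"type":"array","items":{"type":"number"}}},"grip_force":{"type":"number"}},"required":["deltas"]}

```bash
mkdir -p pics; python3 - <<'E'
from rig import status, eyes
import cv2, numpy as np
s=status.sense(); print({k:np.round(s[k],3).tolist() for k in ("time_s","position","eef_rot","wrist_force","grip_width")})
for n in("top","side"):
    p,d=eyes.snapshot(n); cv2.imwrite(f"pics/{n}0.png",p[:,:,::-1]); np.save(f"pics/{n}0.npy",d)
    m=eyes.camera_model(n); print(n,m["fx"],m["cx"],m["cy"],m["D"],np.round(m["world_from_camera"],3).tolist())
E
```

```text
{'time_s': 0.0, 'position': [0.309, 0.655, 0.23], 'eef_rot': [-3.139, 0.0, 2.701], 'wrist_force': [-0.933, 1.073, -0.611], 'grip_width': 0.086}
top 442.9763130086339 322.00454735714254 245.06073094252682 [-0.08222795  0.          0.          0.          0.        ] [[0.016, -0.997, 0.078, 0.453], [-0.999, -0.018, -0.028, -0.404], [0.029, -0.077, -0.997, 0.926], [0.0, 0.0, 0.0, 1.0]]
side 473.2606131863027 322.9059051033197 241.932191778745 [0.02424422 0.         0.         0.         0.        ] [[0.852, -0.309, 0.423, 0.166], [-0.523, -0.531, 0.667, -0.986], [0.019, -0.789, -0.614, 0.617], [0.0, 0.0, 0.0, 1.0]]
```

View pics/top0.png

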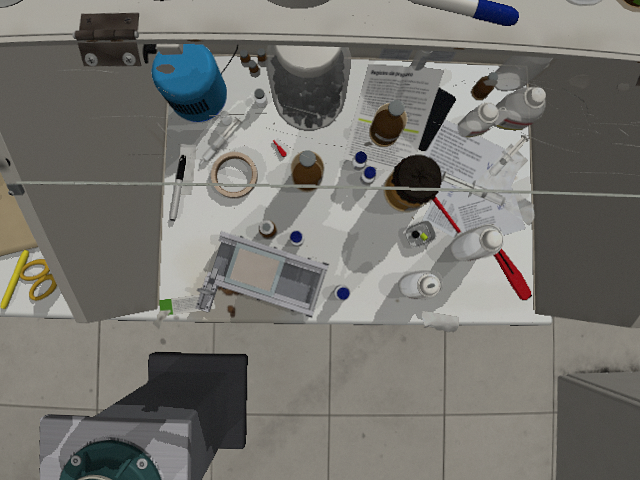

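View pics/side0.png

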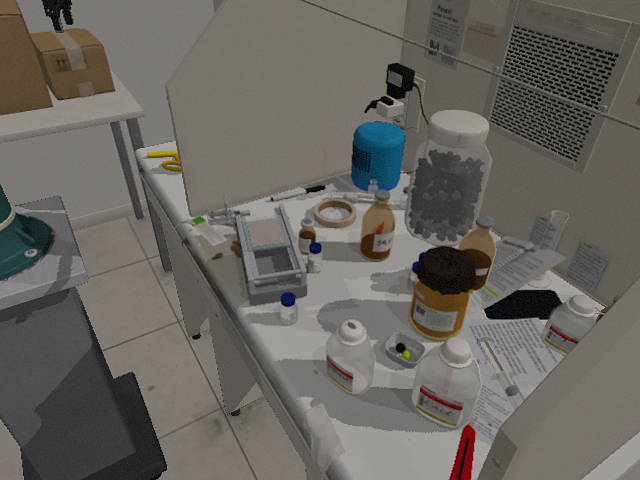

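The top view shows the cradle at about (215–325, 235–315), with its bolt end on the left. The tab is near (205, 297), on the near side. The side view shows the same cradle at (237–305, 210–300). I'll crop in closer for exact corners.

```bash
python3 - <<'E'
import cv2
p=cv2.imread("pics/top0.png")[222:327,190:350]; cv2.imwrite("pics/topc.png",cv2.resize(p,None,fx=5,fy=5,interpolation=cv2.INTER_CUBIC))
p=cv2.imread("pics/side0.png")[195:315,195:335]; cv2.imwrite("pics/sidec.png",cv2.resize(p,None,fx=5,fy=5,interpolation=cv2.INTER_CUBIC))
E
```

```text
(no output)
```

View pics/topc.png

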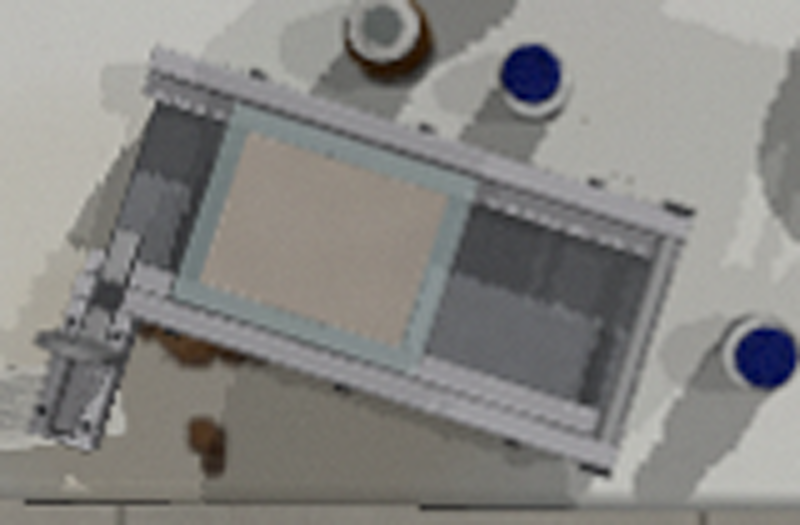

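View pics/sidec.png

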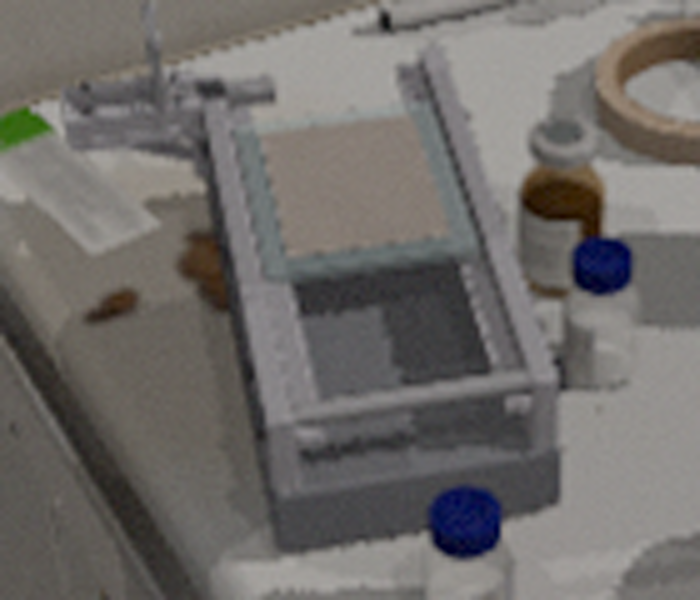

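```bash
cat > h.py <<'E'
import numpy as np, cv2
from rig import status, eyes
def ray(n,uv,z):
    m=eyes.camera_model(n); K=np.array([[m["fx"],0,m["cx"]],[0,m["fy"],m["cy"]],[0,0,1]]); T=np.array(m["world_from_camera"])
    q=cv2.undistortPoints(np.float64(uv).reshape(-1,1,2),K,np.array(m["D"]))[:,0]
    d=np.c_[q,np.ones(len(q))]@T[:3,:3].T; o=T[:3,3]
    z=np.broadcast_to(z,len(q)); return o+d*((z-o[2])/d[:,2])[:,None]
def proj(n,P):
    m=eyes.camera_model(n); K=np.array([[m["fx"],0,m["cx"]],[0,m["fy"],m["cy"]],[0,0,1]]); T=np.linalg.inv(np.array(m["world_from_camera"]))
    return cv2.projectPoints(np.float64(P).reshape(-1,1,3),cv2.Rodrigues(T[:3,:3])[0],T[:3,3],K,np.array(m["D"]))[0][:,0]
def rigid(A,B): # B ~ R A + t
    a,b=A.mean(0),B.mean(0); H=(A-a).T@(B-b); th=np.arctan2(H[0,1]-H[1,0],H[0,0]+H[1,1])
    R=np.array([[np.cos(th),-np.sin(th)],[np.sin(th),np.cos(th)]]); return th,b-R@a,R
E
python3 - <<'E'
from h import *
t=lambda a:np.array(a)/5+[190,222]-.4
s=lambda a:np.array(a)/5+[195,195]-.4
W=.0525
L=np.array([[-.11,W],[.11,W],[.11,-W],[-.11,-W]])
Pt=ray("top",t([[155,48],[692,215],[610,468],[122,312]]),.068)[:,:2]
Ps=ray("side",s([[430,45],[555,378],[272,428],[207,110]]),.068)[:,:2]
for P in(Pt,Ps):
    th,o,R=rigid(L,P); print(th,o,np.round((P-o-L@R.T)*1e3,1).tolist())
    pl=lambda n,uv,z:np.round((ray(n,uv,z)[:,:2]-o)@R*1e3,1).tolist()
    if P is Pt:
        print("plate",pl("top",t([[237,105],[478,182],[415,370],[178,290]]),.065)); print("tab",pl("top",t([[38,342],[118,345],[80,330],[80,357]]),.112)); print("bolt tip",pl("top",t([[118,232],[140,238]]),.07))
        print("panel side: vials", ray("top",t([[532,75],[765,357]]),.057), ray("top",t([[380,25]]),.075))
    else: print("plate",pl("side",s([[408,110],[475,250],[272,277],[245,132]]),.065)); print("tab",pl("side",s([[150,0]]),.112))
E
```

```text
-1.8405247991546316 [ 0.46223367 -0.32559735] [[0.8, 2.9], [-1.8, 5.3], [1.6, 7.4], [-0.5, -15.6]]
plate [[-76.4, 40.4], [22.1, 38.2], [19.7, -38.2], [-77.1, -34.7]]
tab [[-112.3, -64.9], [-83.8, -57.6], [-98.8, -56.4], [-95.9, -65.8]]
bolt tip [[-105.0, -19.7], [-96.2, -19.5]]
panel side: vials [[ 0.53605943 -0.37698727  0.057     ]
 [ 0.42697142 -0.47019498  0.057     ]] [[ 0.55263361 -0.31856038  0.075     ]]
-1.8312614267372955 [ 0.45698109 -0.33186135] [[-0.1, 5.0], [-3.6, 7.7], [1.9, 7.0], [1.7, -19.6]]
plate [[-74.8, 32.9], [21.9, 37.7], [17.9, -38.3], [-76.6, -33.1]]
tab [[-108.9, -61.5]]
```

```bash
python3 - <<'E'
from h import *
t=lambda a:np.array(a)/5+[190,222]-.4
s=lambda a:np.array(a)/5+[195,195]-.4
W=.0525
L=np.array([[-.11,W],[.11,W],[.11,-W]])
Pt=ray("top",t([[155,48],[692,215],[610,468]]),.068)[:,:2]
Ps=ray("side",s([[430,45],[555,378],[272,428]]),.068)[:,:2]
for P in(Pt,Ps):
    th,o,R=rigid(L,P); print(th,o,np.round((P-o-L@R.T)*1e3,1).tolist())
    pl=lambda n,uv,z:np.round((ray(n,uv,z)[:,:2]-o)@R*1e3,1).tolist()
    if P is Pt:
        print("plate",pl("top",t([[237,105],[478,182],[415,370],[178,290]]),.065)); print("tab",pl("top",t([[38,342],[118,345],[80,330],[80,357]]),.112)); print("bolt tip",pl("top",t([[118,232],[140,238]]),.07))
    else: print("plate",pl("side",s([[408,110],[475,250],[272,277],[245,132]]),.065)); print("tab",pl("side",s([[150,0]]),.112))
    q=[]
    for x,y,z in [(-.11,-W,.068),(-.11,W,.068),(.11,W,.068),(.11,-W,.068),(-.096,-.056,.112),(-.096,-.0165,.07)]:
        q.append([*(R@[x,y]+o),z])
    n,off,sh=("top",[190,222],5) if P is Pt else ("side",[195,195],5)
    print("reproj both", [np.round((proj(m,q)-f+.4)*5).astype(int).tolist() for m,f in(("top",[190,222]),("side",[195,195]))])
E
```

```text
-1.8538154837098828 [ 0.46292603 -0.32030808] [[-1.2, -1.3], [-0.9, 0.3], [2.1, 1.0]]
plate [[-71.6, 40.2], [26.9, 39.3], [25.4, -37.2], [-71.4, -34.9]]
tab [[-106.1, -65.6], [-77.8, -57.9], [-92.7, -56.9], [-89.7, -66.2]]
bolt tip [[-99.5, -20.3], [-90.7, -20.0]]
reproj both [[[68, 304], [152, 45], [693, 213], [613, 474], [72, 325], [130, 225]], [[192, 67], [442, 34], [567, 366], [269, 415], [176, -5], [284, 70]]]
-1.8391674303245593 [ 0.45671704 -0.3252536 ] [[-0.5, -1.0], [-2.4, 1.2], [2.9, -0.3]]
plate [[-68.7, 34.4], [27.9, 39.9], [24.5, -36.1], [-70.0, -31.7]]
tab [[-102.1, -60.3]]
reproj both [[[80, 325], [161, 64], [705, 224], [628, 486], [86, 347], [141, 245]], [[179, 79], [430, 44], [563, 378], [264, 431], [163, 7], [271, 81]]]
```

```bash
python3 - <<'E'
from h import *
def cloud(n,f):
    d=np.load(f); v,u=np.nonzero(d>0); m=eyes.camera_model(n); K=np.array([[m["fx"],0,m["cx"]],[0,m["fy"],m["cy"]],[0,0,1]]); T=np.array(m["world_from_camera"])
    q=cv2.undistortPoints(np.c_[u,v].astype(float).reshape(-1,1,2),K,np.array(m["D"]))[:,0]
    return (np.c_[q,np.ones(len(q))]*d[v,u][:,None])@T[:3,:3].T+T[:3,3]
print("bench edge",ray("top",[[300,322],[165,320],[80,322]],0))
for n in("top","side"):
    P=cloud(n,f"pics/{n}0.npy")
    print(n,"panel: x-bin: n, zmin,zmax,ymin,ymax")
    S=P[(P[:,1]>-.13)&(P[:,1]<-.03)&(P[:,2]>.03)]
    for a in np.arange(.1,.8,.05):
        s=S[(S[:,0]>=a)&(S[:,0]<a+.05)]
        if len(s)>5: print(round(a,2),len(s),np.round([s[:,2].min(),s[:,2].max(),*np.percentile(s[:,1],[5,95])],3))
    # cradle rail tops: points z 62..72
    C=P[(P[:,0]>.33)&(P[:,0]<.6)&(P[:,1]>-.47)&(P[:,1]<-.18)]
    r=C[(C[:,2]>.0665)&(C[:,2]<.0695)]; print("bench z",np.median(P[(abs(P[:,0]-.45)<.02)&(abs(P[:,1]+.6)<.03)][:,2]))
    th,o=-1.847,np.array([.460,-.323]); R=np.array([[np.cos(th),-np.sin(th)],[np.sin(th),np.cos(th)]])
    l=(C[:,:2]-o)@R
    for name,mask in (("rails",(C[:,2]>.064)&(C[:,2]<.073)),("tab",(C[:,2]>.085)&(C[:,2]<.12))):
        k=l[mask]*1e3; print(name,len(k),np.round(np.percentile(k,[1,5,50,95,99],axis=0),1).tolist())
E
```

```text
bench edge [[ 0.36409071 -0.38692694  0.        ]
 [ 0.36294188 -0.1065913   0.        ]
 [ 0.35397984  0.07460302  0.        ]]
top panel: x-bin: n, zmin,zmax,ymin,ymax
0.35 711 [ 0.03   0.311 -0.09  -0.078]
0.4 2859 [ 0.03   0.361 -0.09  -0.078]
0.45 3745 [ 0.03   0.41  -0.09  -0.078]
0.5 4963 [ 0.03   0.472 -0.09  -0.079]
0.55 5637 [ 0.03   0.504 -0.09  -0.085]
0.6 5796 [ 0.03   0.514 -0.09  -0.088]
0.65 5900 [ 0.03   0.578 -0.09  -0.088]
0.7 3615 [ 0.03   0.476 -0.09  -0.088]
0.75 1610 [ 0.03   0.387 -0.116 -0.088]
bench z 0.08684819488176804
rails 3137 [[-111.7, -95.6], [-103.9, -59.4], [-24.2, -3.2], [100.3, 52.9], [104.8, 92.3]]
tab 64 [[-113.8, -65.1], [-112.2, -64.6], [-99.0, -61.3], [-87.2, -59.8], [-86.8, -59.6]]
side panel: x-bin: n, zmin,zmax,ymin,ymax
0.35 1390 [ 0.03   0.312 -0.094 -0.08 ]
0.4 3583 [ 0.03   0.362 -0.095 -0.089]
0.45 4104 [ 0.03   0.412 -0.094 -0.089]
0.5 4348 [ 0.03   0.43  -0.094 -0.089]
0.55 4027 [ 0.03   0.427 -0.094 -0.089]
0.6 3725 [ 0.03   0.424 -0.094 -0.089]
0.65 3416 [ 0.03   0.419 -0.094 -0.089]
0.7 3141 [ 0.03   0.415 -0.094 -0.089]
0.75 2942 [ 0.03   0.411 -0.095 -0.089]
bench z 0.1215467503624637
rails 2559 [[-106.2, -98.2], [-99.2, -76.7], [-13.3, -7.6], [107.0, 49.3], [109.8, 85.9]]
tab 46 [[-102.4, -67.9], [-97.0, -67.8], [-84.8, -65.6], [-81.4, -63.3], [-80.8, -63.1]]
```

The side panel's front edge starts at x≈0.37, about 0.27 m high and rising towards the back. So I'll lift the hand, shut the fingers, turn the tool to line up with the cradle, and pass close over that low front part.

Request:
step_arm([
  [0, 0, -0.55, 0, 0, 1, 0],
  [0, 0, -0.55, 0, 0, 1, 0],
  [0, 0, -0.55, 0, 0, 1, 0],
  [0, 0, -0.55, 0, 0, 1, 0],
  [0, 0, -0.55, 0, 0, 1, 0],
  [0, 0, -0.55, 0, 0, 1, 0],
  [0, 0, -0.55, 0, 0, 1, 0],
  [0, 0, -0.55, 0, 0, 1, 0],
  [0, 0, -0.55, 0, 0, 1, 0],
  [0, 0, -0.55, 0, 0, 1, 0],
])

```text
time_s: 0.93
position: [0.309, 0.6553, 0.3964]
eef_rot: [-3.141, 0.001, 1.999]
wrist_force: [-0.2, 0.5, 0.5]
grip_width: 0.0001
grip_force: 0.0
```

Request:
step_arm([
  [0, 0, 0, 0, 0, 1, 0],
  [0, 0, 0, 0, 0, 1, 0],
  [0, 0, 0, 0, 0, 1, 0],
  [0, 0, 0, 0, 0, 1, 0],
  [0, 0, 0, 0, 0, 1, 0],
  [0, 0, 0, 0, 0, 1, 0],
  [0, 0, 0, 0, 0, 1, 0],
  [0, 0, 0, 0, 0, 1, 0],
  [0, 0, 0, 0, 0, 1, 0],
  [0, 0, 0, 0, 0, 1, 0],
])

```text
time_s: 1.77
position: [0.309, 0.6554, 0.3955]
eef_rot: [-3.141, 0.002, 1.301]
wrist_force: [-0.3, 0.5, 0.4]
grip_width: 0.0001
grip_force: 0.0
```

Request:
step_arm([
  [-0.98, 0.52, 0, 0, 0, 0, 0],
  [-0.98, 0.52, 0, 0, 0, 0, 0],
  [-0.98, 0.52, 0, 0, 0, 0, 0],
  [-0.98, 0.52, 0, 0, 0, 0, 0],
  [-0.98, 0.52, 0, 0, 0, 0, 0],
  [-0.98, 0.52, 0, 0, 0, 0, 0],
  [-0.98, 0.52, 0, 0, 0, 0, 0],
  [-0.98, 0.52, 0, 0, 0, 0, 0],
  [-0.98, 0.52, 0, 0, 0, 0, 0],
  [-0.98, 0.52, 0, 0, 0, 0, 0],
])

```text
time_s: 2.6
position: [0.3822, 0.3291, 0.3959]
eef_rot: [-3.141, 0.001, 1.305]
wrist_force: [0.2, 0.1, -0.4]
grip_width: -0.0001
grip_force: 0.0
```

Request:
step_arm([
  [-0.98, 0.52, 0, 0, 0, 0, 0],
  [-0.98, 0.52, 0, 0, 0, 0, 0],
  [-0.98, 0.52, 0, 0, 0, 0, 0],
  [-0.98, 0.52, 0, 0, 0, 0, 0],
])

```text
time_s: 2.93
position: [0.4114, 0.1993, 0.396]
eef_rot: [-3.141, 0.0, 1.305]
wrist_force: [0.5, -0.5, -0.3]
grip_width: -0.0
grip_force: 0.0
```

Request:
step_arm([
  [-0.95, 0.22, 0, 0, 0, 0, 0],
  [-0.95, 0.22, 0, 0, 0, 0, 0],
  [-0.95, 0.22, 0, 0, 0, 0, 0],
  [-0.95, 0.22, 0, 0, 0, 0, 0],
  [-0.95, 0.22, 0, 0, 0, 0, 0],
  [-0.95, 0.22, 0, 0, 0, 0, 0],
])

```text
time_s: 3.43
position: [0.4042, 0.0242, 0.396]
eef_rot: [-3.141, -0.0, 1.305]
wrist_force: [0.5, 0.3, -0.1]
grip_width: 0.0
grip_force: 0.0
```

Request:
step_arm([
  [-0.95, 0.22, 0, 0, 0, 0, 0],
  [-0.95, 0.22, 0, 0, 0, 0, 0],
  [-0.95, 0.22, 0, 0, 0, 0, 0],
  [-0.95, 0.22, 0, 0, 0, 0, 0],
  [-0.95, 0.25, 0, 0, 0, 0, 0],
  [-0.95, 0.25, 0, 0, 0, 0, 0],
  [-0.95, 0.25, 0, 0, 0, 0, 0],
  [-0.95, 0.25, 0, 0, 0, 0, 0],
  [-0.95, 0.25, 0, 0, 0, 0, 0],
  [0, 0, 0, 0, 0, 0, 0],
])

```text
time_s: 4.27
position: [0.3976, -0.2447, 0.3968]
eef_rot: [3.14, 0.005, 1.295]
wrist_force: [0.3, -1.0, 0.4]
grip_width: -0.0001
grip_force: 0.0
```

```bash
python3 - <<'E'
from h import *
s=status.sense(); p,d=eyes.snapshot("wrist"); cv2.imwrite("pics/w1.png",p[:,:,::-1]); np.save("pics/w1.npy",d)
m=eyes.camera_model("wrist"); print(m["fx"],m["cx"],m["cy"],m["D"],np.round(m["tool_from_camera"],3).tolist()); print(s["position"],s["eef_rot"],np.round(s["joint_positions"],2))
E
```

```text
379.7931550515668 320.7674255907668 246.248646415034 [-0.06805309  0.          0.          0.          0.        ] [[-0.001, -0.965, -0.263, 0.066], [1.0, -0.001, 0.001, -0.0], [-0.001, -0.263, 0.965, -0.142], [0.0, 0.0, 0.0, 1.0]]
[ 0.39756001 -0.24466865  0.39675757] [3.14025878 0.00539756 1.29470819] [-0.58  0.13  1.17  1.99 -0.13  1.1   0.37]
```

View pics/w1.png

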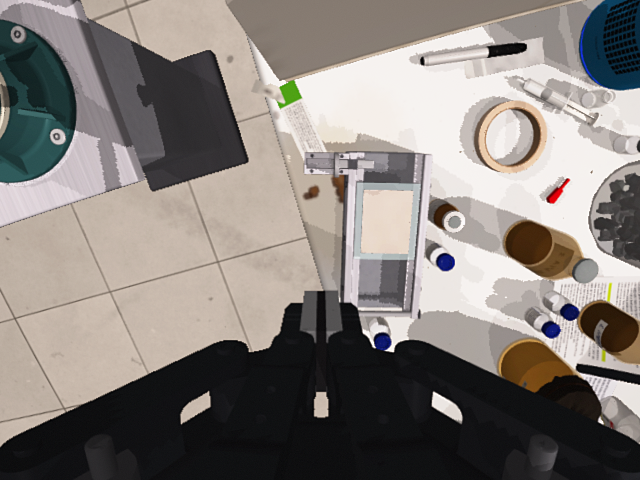

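The wrist view shows the cradle aligned with the image at (343–430, 152–318), the plate at (355–420, 183–260), and the bolt and tab at (305–360, 160). I'll move over the rear gap and look again from lower.

Request:
step_arm([
  [-0.72, 0.54, 0.97, 0, 0, 0, 0],
  [-0.72, 0.54, 0.97, 0, 0, 0, 0],
  [-0.72, 0.54, 0.97, 0, 0, 0, 0],
  [-0.72, 0.54, 0.97, 0, 0, 0, 0],
  [-0.72, 0.54, 0.97, 0, 0, 0, 0],
  [0, 0, 0, 0, 0, 0, 0],
  [0, 0, 0, 0, 0, 0, 0],
])

```text
time_s: 4.9
position: [0.4483, -0.3629, 0.2486]
eef_rot: [-3.137, -0.001, 1.304]
wrist_force: [-0.0, -0.3, -0.0]
grip_width: 0.0001
grip_force: 0.0
```

```bash
cat >> h.py <<'E'
from scipy.spatial.transform import Rotation as Ro
def wsnap(name):
    s=status.sense(); p,d=eyes.snapshot("wrist"); cv2.imwrite(f"pics/{name}.png",p[:,:,::-1])
    T=np.eye(4); T[:3,:3]=Ro.from_euler("xyz",s["eef_rot"]).as_matrix(); T[:3,3]=s["position"]
    np.savez(f"pics/{name}.npz",T=T@np.array(eyes.camera_model("wrist")["tool_from_camera"]),d=d); return s,p,d
def wray(name,uv,z):
    T=np.load(f"pics/{name}.npz")["T"]; m=eyes.camera_model("wrist"); K=np.array([[m["fx"],0,m["cx"]],[0,m["fy"],m["cy"]],[0,0,1]])
    q=cv2.undistortPoints(np.float64(uv).reshape(-1,1,2),K,np.array(m["D"]))[:,0]
    d=np.c_[q,np.ones(len(q))]@T[:3,:3].T; o=T[:3,3]; return o+d*((z-o[2])/d[:,2])[:,None]
E
python3 - <<'E'
from h import *
s,p,d=wsnap("w2"); print(s["position"],s["eef_rot"],np.round(s["joint_positions"],2))
cv2.imwrite("pics/w2c.png",cv2.resize(p[20:380,180:580,::-1],None,fx=1.6,fy=1.6,interpolation=cv2.INTER_CUBIC))
E
```

```text
[ 0.44831139 -0.36294262  0.2486218 ] [-3.13665771e+00 -1.49956604e-03  1.30397343e+00] [-0.03  0.53  0.91  1.95 -0.53  0.92  0.88]
```

View pics/w2c.png

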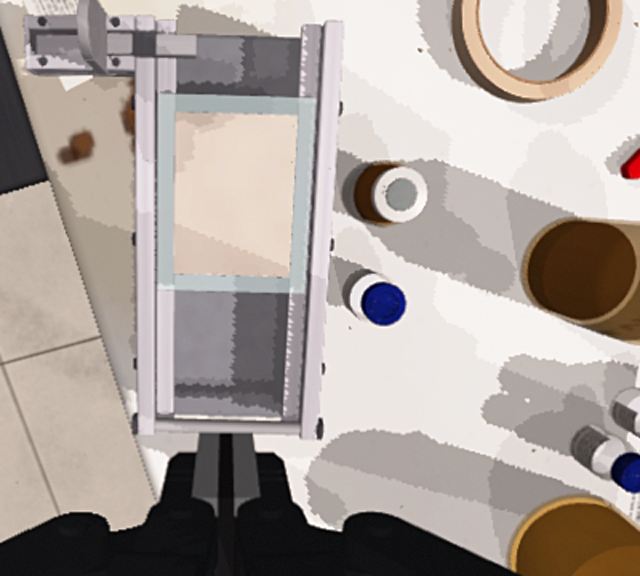

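The wrist crop shows the rail outer edges at x=135/342 (front) and 137/321 (rear). The plate spans y=96–291, the bolt tip is at (196, 45), and the foot of the tab's inner face is near x=107, y≈18–72.

```bash
python3 - <<'E'
from h import *
c=lambda a:np.array(a,float)/1.6+[180,20]-.2
W=.0525
L=np.array([[-.11,W],[.11,W],[.11,-W],[-.11,-W]])
P=wray("w2",c([[342,21],[321,437],[137,433],[135,18]]),.068)[:,:2]
th,o,R=rigid(L,P); print(th,o,np.round((P-o-L@R.T)*1e3,1).tolist())
pl=lambda uv,z:np.round((wray("w2",c(uv),z)[:,:2]-o)@R*1e3,1).tolist()
print("plate",pl([[316,97],[307,291],[158,290],[158,96]],.065))
print("tip",pl([[196,35],[196,55]],.07),"tab foot",pl([[107,20],[107,70]],.073),"tab top",pl([[80,20],[80,45],[92,0]],.112))
print("tie",pl([[230,420],[230,433]],.067))
s=status.sense();print("tcp in cradle",(s["position"][:2]-o)@R*1e3, "target yaw",th+np.pi)
z=np.load("pics/w2.npz"); d,T=z["d"],z["T"]
m=eyes.camera_model("wrist")
u0,v0=c([[20,0]])[0];
v,u=np.mgrid[0:70,190:270]; v,u=v.ravel(),u.ravel(); K=np.array([[m["fx"],0,m["cx"]],[0,m["fy"],m["cy"]],[0,0,1]])
q=cv2.undistortPoints(np.c_[u,v].astype(float).reshape(-1,1,2),K,np.array(m["D"]))[:,0]
X=(np.c_[q,np.ones(len(q))]*d[v,u][:,None])@T[:3,:3].T+T[:3,3]; l=np.c_[(X[:,:2]-o)@R,X[:,2]]*1e3
t=l[(l[:,2]>78)&(l[:,2]<125)&(abs(l[:,0]+96)<40)]; print(len(t),np.round(np.percentile(t,[2,25,50,75,98],axis=0),1).tolist())
r=l[(l[:,2]>64)&(l[:,2]<71)];print("rail z",len(r),np.median(r[:,2]))
E
```

```text
-1.8584296714069255 [ 0.46311652 -0.32157227] [[-2.2, -0.8], [0.4, 1.6], [0.5, 1.8], [1.3, -2.6]]
plate [[-73.2, 39.9], [25.3, 40.3], [26.4, -40.1], [-72.1, -39.6]]
tip [[-99.9, -20.5], [-90.7, -20.4]] tab foot [[-105.6, -63.3], [-82.7, -63.7]] tab top [[-95.3, -67.4], [-85.4, -67.7], [-103.3, -62.2]]
tie [[99.4, 0.3], [107.3, 0.5]]
tcp in cradle [43.50889856 -2.1075241 ] target yaw 1.2831629821828676
675 [[-108.8, -69.0, 79.2], [-101.2, -66.6, 92.0], [-94.5, -64.7, 102.9], [-87.6, -64.4, 109.3], [-82.1, -63.9, 111.9]]
rail z 1405 69.48235454020246
```

Request:
step_arm([
  [0, 0, 0, 0, 0, 0.3, 0],
  [0.93, -0.24, 0, 0, 0, 0, 0],
  [0.93, -0.24, 0, 0, 0, 0, 0],
  [0.93, -0.24, 0, 0, 0, 0, 0],
  [0.93, -0.24, 0, 0, 0, 0, 0],
  [0.93, -0.24, 0, 0, 0, 0, 0],
  [0, 0, 1, 0, 0, 0, 0],
  [0, 0, 1, 0, 0, 0, 0],
  [0, 0, 1, 0, 0, 0, 0],
  [0, 0, 0, 0, 0, 0, 0],
])

```text
time_s: 5.78
position: [0.4522, -0.2157, 0.1586]
eef_rot: [-3.136, -0.003, 1.287]
wrist_force: [-0.4, 0.8, 0.0]
grip_width: -0.0002
grip_force: 0.0
```

```bash
cat > q.py <<'E'
from h import *
th,o=-1.8584,np.array([.4631,-.3216]); R=np.array([[np.cos(th),-np.sin(th)],[np.sin(th),np.cos(th)]])
def tcp():
    s=status.sense(); print("tcp cradle mm",np.round(np.r_[(s["position"][:2]-o)@R,s["position"][2]]*1e3,1),"rot",np.round(s["eef_rot"],3),"F cradle",np.round(np.r_[np.array(s["wrist_force"])[:2]@R,s["wrist_force"][2]],1),"t",s["time_s"],np.round(s["joint_positions"],2))
if __name__=="__main__": tcp()
E
python3 q.py
```

```text
tcp cradle mm [-98.4 -40.5 158.6] rot [-3.136e+00 -3.000e-03  1.287e+00] F cradle [-0.6 -0.6  0. ] t 5.7833 [-0.23  0.56  0.82  2.19 -0.67  0.67  0.78]
```

Request:
step_arm([
  [-0.07, 0, 0.8, 0, 0, 0, 0],
  [0, 0, 0.8, 0, 0, 0, 0],
  [0, 0, 0.8, 0, 0, 0, 0],
  [0, 0, 0, 0, 0, 0, 0],
  [0, -0.1, 0, 0, 0, 0, 0],
  [0, -0.1, 0, 0, 0, 0, 0],
  [0, -0.1, 0, 0, 0, 0, 0],
  [0, -0.1, 0, 0, 0, 0, 0],
  [0, 0, 0, 0, 0, 0, 0],
])

```text
time_s: 6.53
position: [0.4413, -0.2185, 0.0899]
eef_rot: [3.141, -0.0, 1.283]
wrist_force: [-0.1, 0.1, -0.4]
grip_width: -0.0
grip_force: 0.0
```

```bash
python3 q.py
```

```text
tcp cradle mm [-92.7 -50.2  89.9] rot [ 3.141 -0.     1.283] F cradle [-0.  -0.2 -0.4] t 6.5333 [-0.1   0.64  0.65  2.25 -0.84  0.51  0.93]
```

Request:
step_arm([
  [0.1, 0, 0.12, 0, 0, 0, 0],
  [0, -0.1, 0, 0, 0, 0, 0],
  [0, -0.1, 0, 0, 0, 0, 0],
  [0, -0.1, 0, 0, 0, 0, 0],
  [0, -0.1, 0, 0, 0, 0, 0],
  [0, -0.1, 0, 0, 0, 0, 0],
  [0, -0.1, 0, 0, 0, 0, 0],
])

```text
time_s: 7.12
position: [0.4252, -0.2105, 0.0852]
eef_rot: [3.141, -0.0, 1.284]
wrist_force: [3.4, 0.8, -0.0]
grip_width: -0.0001
grip_force: 0.8
```

```bash
python3 - <<'E'
from q import *
tcp(); s,p,d=wsnap("w3"); p,_=eyes.snapshot("side"); q,_=eyes.snapshot("top")
h=[cv2.resize(x[:,:,::-1],(400,300),interpolation=cv2.INTER_CUBIC) for x in (s and cv2.imread("pics/w3.png")[60:360,140:540,::-1],p[195:285,195:315],q[245:335,180:300])]
cv2.imwrite("pics/v3.png",np.hstack(h[:2])); cv2.imwrite("pics/v3b.png",h[2])
E
```

```text
tcp cradle mm [-95.7 -67.9  85.2] rot [ 3.141 -0.     1.284] F cradle [-1.8  3.  -0. ] t 7.1167 [-0.09  0.63  0.63  2.29 -0.86  0.47  0.96]
```

View pics/v3.png

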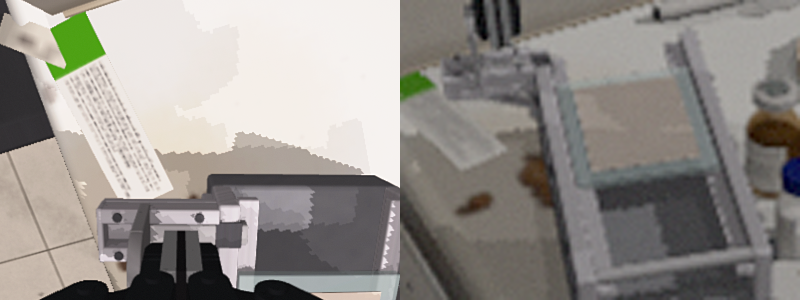

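The wrist view (left half) shows the fingers against the tab, with the bolt tip at full-frame pixel (387, 293). The plate is undisturbed.

```bash
python3 - <<'E'
from q import *
print((wray("w3",[[387,287],[387,297]],.07)[:,:2]-o)@R*1e3)
E
```

```text
[[-100.36804109  -38.54763108]
 [ -95.57815818  -38.31801007]]
```

Request:
step_arm([
  [0, -0.1, 0, 0, 0, 0, 0],
  [0, -0.1, 0, 0, 0, 0, 0],
  [0, -0.1, 0, 0, 0, 0, 0],
  [0, 0, 0, 0, 0, 0, 0],
  [0, 0, 0, 0, 0, 0, 0],
])

```text
time_s: 7.68
position: [0.4158, -0.208, 0.0852]
eef_rot: [-3.141, -0.0, 1.283]
wrist_force: [-0.4, 0.6, -0.3]
grip_width: 0.0002
grip_force: 0.0
```

```bash
python3 - <<'E'
from q import *
tcp(); s,p,d=wsnap("w4")
cv2.imwrite("pics/w4c.png",cv2.resize(p[220:340,220:460,::-1],None,fx=3,fy=3,interpolation=cv2.INTER_CUBIC))
E
```

```text
tcp cradle mm [-95.5 -77.5  85.2] rot [-3.141 -0.     1.283] F cradle [-0.5 -0.6 -0.3] t 7.6833 [-0.08  0.62  0.62  2.31 -0.87  0.46  0.97]
```

View pics/w4c.png

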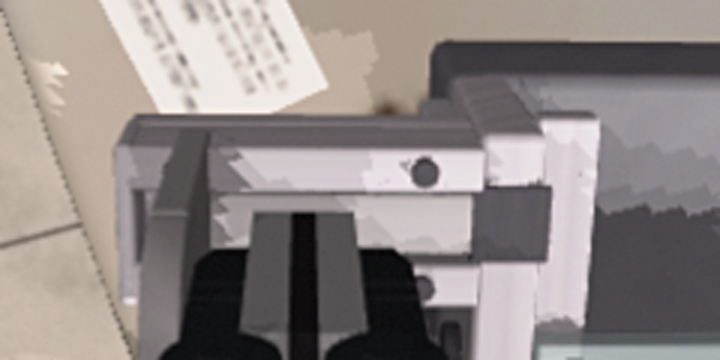

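The bolt's end now sits back inside the rail at crop pixel (472, 225), with the slot in the rail empty, so the bolt is clear of the plate. Next I'll back off, lift, and move over the rear gap.

Request:
step_arm([
  [0, 0.5, 0, 0, 0, 0, 0],
  [0, 0, -0.9, 0, 0, 0, 0],
  [0, 0, -0.9, 0, 0, 0, 0],
  [0, 0, -0.9, 0, 0, 0, 0],
  [-0.86, 0.35, 0, 0, 0, 0, 0],
  [-0.86, 0.35, 0, 0, 0, 0, 0],
  [-0.86, 0.35, 0, 0, 0, 0, 0],
  [-0.86, 0.35, 0, 0, 0, 0, 0],
  [-0.86, 0.35, 0, 0, 0, 0, 0],
  [-0.86, 0.35, 0, 0, 0, 0, 0],
])

```text
time_s: 8.57
position: [0.4471, -0.3795, 0.1659]
eef_rot: [-3.14, -0.001, 1.284]
wrist_force: [-0.5, -0.2, -0.3]
grip_width: 0.0004
grip_force: 0.0
```

Request:
step_arm([
  [0, 0, 0, 0, 0, 0, 0],
  [0, 0, 0, 0, 0, 0, 0],
])

```text
time_s: 8.73
position: [0.4467, -0.3803, 0.1662]
eef_rot: [-3.141, 0.001, 1.281]
wrist_force: [0.0, 0.1, -0.5]
grip_width: -0.0001
grip_force: 0.0
```

```bash
python3 - <<'E'
from q import *
tcp(); print("tip",(wray("w4",[[377,295]],.07)[:,:2]-o)@R*1e3)
E
```

```text
tcp cradle mm [ 61.    1.  166.2] rot [-3.141e+00  1.000e-03  1.281e+00] F cradle [-0.1 -0.  -0.5] t 8.7333 [ 0.09  0.64  0.8   2.   -0.65  0.78  0.98]
tip [[-96.36735871 -52.55934192]]
```

Request:
step_arm([
  [0, 0, 0.9, 0, 0, 0, 0],
  [0, 0, 0.9, 0, 0, 0, 0],
  [0, 0, 0.9, 0, 0, 0, 0],
  [0, 0, 0.7, 0, 0, 0, 0],
  [0, 0, 0.5, 0, 0, 0, 0],
  [0, 0, 0, 0, 0, 0, 0],
  [0, 0, 0, 0, 0, 0, 0],
])

```text
time_s: 9.32
position: [0.447, -0.3769, 0.0486]
eef_rot: [-3.139, -0.002, 1.284]
wrist_force: [0.3, -0.4, 0.7]
grip_width: -0.0001
grip_force: 0.0
```

```bash
python3 q.py
```

```text
tcp cradle mm [57.6  0.3 48.6] rot [-3.139e+00 -2.000e-03  1.284e+00] F cradle [0.3 0.4 0.7] t 9.3167 [ 0.21  0.78  0.61  2.05 -0.83  0.57  1.13]
```

Now slowly forward until contact and a little beyond.

Request:
step_arm([
  [0.3, 0, 0, 0, 0, 0, 0],
  [0.15, 0, 0, 0, 0, 0, 0],
  [0.1, 0, 0, 0, 0, 0, 0],
  [0.1, 0, 0, 0, 0, 0, 0],
  [0.1, 0, 0, 0, 0, 0, 0],
  [0.1, 0, 0, 0, 0, 0, 0],
  [0.1, 0, 0, 0, 0, 0, 0],
])

```text
time_s: 9.9
position: [0.4559, -0.3524, 0.0499]
eef_rot: [3.14, 0.002, 1.283]
wrist_force: [-1.2, -1.5, 1.2]
grip_width: 0.0001
grip_force: 0.8
```

```bash
python3 q.py
```

```text
tcp cradle mm [31.6  1.9 49.9] rot [3.140e+00 2.000e-03 1.283e+00] F cradle [ 1.8 -0.7  1.2] t 9.9 [ 0.17  0.77  0.61  2.08 -0.84  0.56  1.1 ]
```

Request:
step_arm([
  [0.13, 0, 0, 0, 0, 0, 0],
  [0.13, 0, 0, 0, 0, 0, 0],
  [0.13, 0, 0, 0, 0, 0, 0],
  [0.13, 0, 0, 0, 0, 0, 0],
  [0.13, 0, 0, 0, 0, 0, 0],
  [0.13, 0, 0, 0, 0, 0, 0],
  [0.13, 0, 0, 0, 0, 0, 0],
  [0.13, 0, 0, 0, 0, 0, 0],
  [0.13, 0, 0, 0, 0, 0, 0],
  [0.1, 0, 0, 0, 0, 0, 0],
])

```text
time_s: 10.73
position: [0.4667, -0.3142, 0.0492]
eef_rot: [-3.141, -0.0, 1.284]
wrist_force: [0.0, -3.4, 1.1]
grip_width: -0.0001
grip_force: 0.9
```

```bash
python3 - <<'E'
from q import *
tcp(); s,p,d=wsnap("w5")
cv2.imwrite("pics/w5c.png",cv2.resize(p[0:360,180:500,::-1],None,fx=1.6,fy=1.6,interpolation=cv2.INTER_CUBIC))
E
```

```text
tcp cradle mm [-8.1  1.3 49.2] rot [-3.141 -0.     1.284] F cradle [3.2 1.  1.1] t 10.7333 [ 0.1   0.76  0.6   2.11 -0.86  0.54  1.06]
```

View pics/w5c.png

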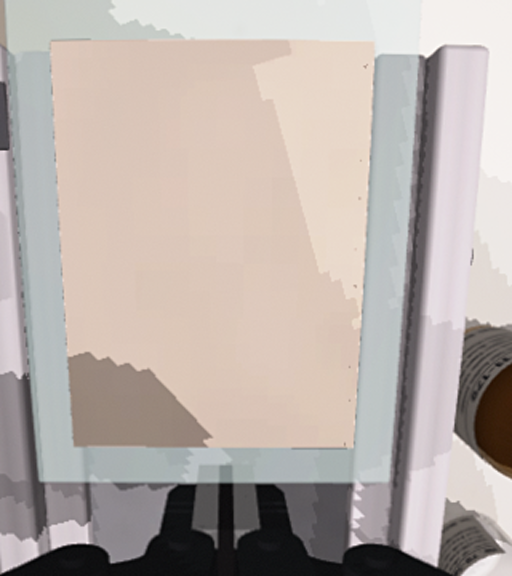

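The wrist view shows the plate flat and straight. Its rear edge is at y=483, the coating runs from y=41 to 447, and the right rail's front end is at (460, 46).

```bash
python3 - <<'E'
from q import *
c=lambda a:np.array(a,float)/1.6+[180,0]-.2
f=lambda a,z:np.round((wray("w5",c(a),z)[:,:2]-o)@R*1e3,1).tolist()
print("coat front",f([[52,41],[374,41]],.066),"coat rear",f([[75,447],[352,447]],.066),"rear",f([[42,483],[390,483]],.065),"rail front",f([[465,46]],.068),"glass/rail visible",f([[20,52],[400,55]],.06))
E
```

```text
coat front [[-109.8, -31.7], [-109.6, 29.4]] coat rear [[-28.3, -32.0], [-28.2, 29.0]] rear [[-19.2, -40.4], [-19.2, 38.4]] rail front [[-108.7, 46.2]] glass/rail visible [[-109.6, -39.8], [-108.8, 36.1]]
```

Request:
step_arm([
  [0.11, 0, 0, 0, 0, 0, 0],
  [0.11, 0, 0, 0, 0, 0, 0],
  [0.11, 0, 0, 0, 0, 0, 0],
  [0.11, 0, 0, 0, 0, 0, 0],
  [0.11, 0, 0, 0, 0, 0, 0],
  [0.08, 0, 0, 0, 0, 0, 0],
  [0.03, 0, 0, 0, 0, 0, 0],
  [0, 0, 0, 0, 0, 0, 0],
  [0, 0, 0, 0, 0, 0, 0],
])

```text
time_s: 11.53
position: [0.472, -0.2952, 0.0491]
eef_rot: [-3.141, -0.001, 1.284]
wrist_force: [0.2, -0.4, 1.2]
grip_width: -0.0003
grip_force: 0.0
```

```bash
python3 q.py
```

```text
tcp cradle mm [-27.8   1.1  49.1] rot [-3.141e+00 -1.000e-03  1.284e+00] F cradle [0.3 0.3 1.2] t 11.5333 [ 0.06  0.75  0.6   2.12 -0.87  0.53  1.03]
```

Now back off, lift clear and check.

Request:
step_arm([
  [-0.3, 0, 0, 0, 0, 0, 0],
  [-0.6, 0, 0, 0, 0, 0, 0],
  [-0.6, 0, 0, 0, 0, 0, 0],
  [0, 0, -0.8, 0, 0, 0, 0],
  [0, 0, -0.9, 0, 0, 0, 0],
  [0, 0, -0.9, 0, 0, 0, 0],
  [-0.5, 0, -0.9, 0, 0, 0, 0],
  [-0.5, 0, -0.9, 0, 0, 0, 0],
  [-0.5, 0, -0.9, 0, 0, 0, 0],
  [0, 0, -0.9, 0, 0, 0, 0],
])

```text
time_s: 12.37
position: [0.4442, -0.3862, 0.2374]
eef_rot: [3.141, 0.004, 1.279]
wrist_force: [-0.4, 0.4, 0.7]
grip_width: -0.0001
grip_force: 0.0
```

Request:
step_arm([
  [0, 0, 0, 0, 0, 0, 0],
  [0, 0, 0, 0, 0, 0, 0],
  [0, 0, 0, 0, 0, 0, 0],
])

```text
time_s: 12.62
position: [0.4461, -0.3816, 0.2346]
eef_rot: [-3.141, -0.001, 1.284]
wrist_force: [0.3, -0.3, -0.1]
grip_width: 0.0001
grip_force: 0.0
```

```bash
python3 - <<'E'
from q import *
tcp(); s,p,d=wsnap("w6")
cv2.imwrite("pics/w6c.png",cv2.resize(p[0:360,180:580,::-1],None,fx=1.6,fy=1.6,interpolation=cv2.INTER_CUBIC))
E
```

```text
tcp cradle mm [ 62.4   0.7 234.6] rot [-3.141e+00 -1.000e-03  1.284e+00] F cradle [ 0.2  0.3 -0.1] t 12.6167 [ 0.02  0.56  0.89  1.95 -0.55  0.9   0.91]
```

View pics/w6c.png

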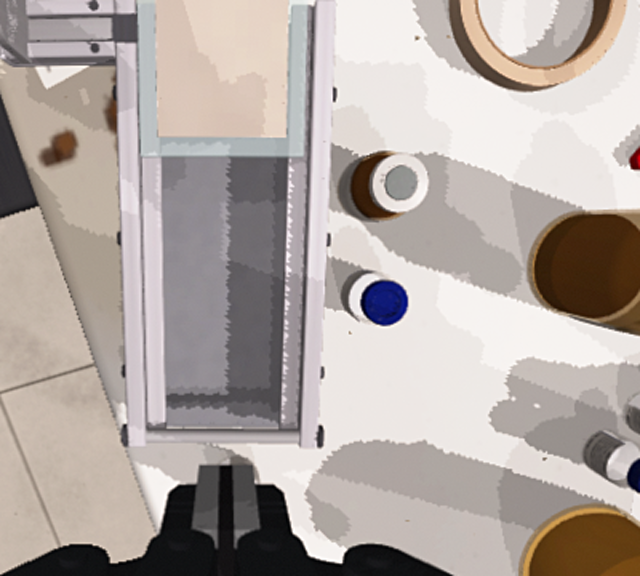

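The plate lies flat with its rear edge at y=157 and the tie rod at y≈437. The vials haven't moved.

```bash
python3 - <<'E'
from q import *
c=lambda a:np.array(a,float)/1.6+[180,0]-.2
f=lambda a,z:np.round((wray("w6",c(a),z)[:,:2]-o)@R*1e3,1).tolist()
print("rear",f([[142,157],[303,156]],.065),"coat rear",f([[157,138],[288,138]],.066),"tie",f([[220,430],[220,443]],.066))
E
```

```text
rear [[-38.7, -39.9], [-39.1, 38.3]] coat rear [[-47.3, -32.3], [-47.3, 30.8]] tie [[100.5, -2.4], [107.9, -2.4]]
```

Rear edge at -38.9 to -39.5 mm, so about 29 mm of plate stands out past the rails.

```bash
python3 -c "
from rig import robot; print(robot.hand_in())"
```

```text
the job is handed in; nothing more can be done
None
```

I slid the bolt clear of the plate and pushed the plate out until about 29 mm stands past the rails, lying flat; the job is handed in at about 13 s, and the hand-in gave no verdict.

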